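Lay out the power kit for a control cabinet

ROBOT

A 6-joint arm with a two-finger parallel gripper is mounted at the origin on the work surface. World frame = base frame: x ahead of the robot, y to its left, z up, the work surface at z = 0. Lengths are in mm, angles in rad, forces in N, time in s.
With the tool pointing down it reaches from about 250 to 800 mm from the base axis. Payload 3.9 kg.
Tool frame: the origin (TCP) lies between the finger pads; the fingertips stand 22 mm ahead of it and the grasp point (between the pads) lies 3 mm ahead of it (robot.tcp_to_tips is the distance from the TCP to the fingertips, in mm); z points along the fingers, y is the line along which they close (so a half turn about z gives the same grasp; the last joint's range is limited). The gripper opens to 85 mm and grips with 20 to 120 N. Pads are 22 mm wide; open, the fingers measure 114 mm over their backs; the gripper's body (76 mm by 85 mm) begins 54 mm behind the grasp point. The pads swing forward as they close: fully open they stand 13 mm farther back than shut.
Start: joints at [1.298, 0.26, -0.138, 1.173, 0, 1.571], TCP at [141.446, 505.577, 253.304] pointing down, gripper open.
Joint ranges: [-2.78, 2.78], [-0.83, 1.72], [-1.28, 1.37], [-1.9, 2.12], [-1.57, 1.48], [-3.14, 3.14]. Speed limits (rad/s): [2.57, 2.57, 3.14, 3.14, 3.14, 3.14].

INTERFACE

Orientations are given as a unit quaternion [x, y, z, w].
In Python, from cell import robot gives the robot as it stands. The module is installed in compiled form; this text tells all that it offers.
- The arm moves only by the shell command python3 -m handwheel 'ROWS' [FORCE]. ROWS is a JSON object of lists of equal length, an entry for each row: "linear": the shift along the world's x, y, z in mm, a list of three; "turn": the turn about the world's z in rad; "jaw": the finger opening in mm, from 0 to 85.4. In form: {"linear": [[tx, ty, tz], ...], "turn": [turn, ...], "jaw": [jaw, ...]}. A call has 1 to 12 rows; each row is the pose to reach, as a shift and turn from the pose commanded when the call began; what a row does not reach only later rows make up. A row lasts 1/10 s, in which the tool goes at most 50 mm and 8.59 degrees, less where a joint would pass 70% of its speed; a pose out of reach is approached as far as the arm can. A call with a gripper value outside its range is refused whole. The fingers move at their own pace and stop on an object; FORCE is the grip in N (left out, the last holds). Time passes only in rows, so rows that repeat a pose let the fingers close. It gives the time, the measured TCP pose, the force, the opening and the grip force at its end, in the units of the state.
- robot.observe(): the state, without advancing time (a new reading comes with each control period).
- robot.grab_frame(name): name is "scene" or "top"; returns a dict with "img" (420x560x3 uint8, red, green, blue), "intrinsics" (3x3 intrinsics, pixels), "extrinsics" (4x4, takes a point from camera to world coordinates). Camera axes: x right, y up, looking along -z (the intrinsics and any distortion apply to the point x, -y, -z); pixel columns grow to the right and rows downward; lengths in mm; the calibration is good to about 2 mm. A picture is of the moment at which its call begins. There is no depth.
- robot.close_job(): hands the job in; it is judged then, once.
The state is a dict: "clock": time; "joint_pos": joint angles; "qd": joint speeds; "joint_torque": joint torques, N m; "tool_pos": TCP position; "ee_rot": TCP orientation; "wrist_force": force on the tool from outside, world axes, zero at the start; "torque": the same for the moment, N m; "grip_width": finger opening in mm; "grasp_force": force on a finger pad.
Only numpy, scipy, OpenCV 4.12 (cv2) and the standard library are available. Lean on these libraries where they do the work, as an engineer would, in place of code of your own. Each camera call takes 0.05 s, during which the arm holds its last target. There are 200 camera calls.

TASK

Lay out the power kit for the next cabinet on the dark rubber pads: put the finned heat sink squarely on the rectangular pad, and only then the white relay on top of it, centred and with its long side along the heat sink's. Put the cooling fan squarely on the square pad and each of the two capacitor cans upright on the round pad of its own size; these may go at any time. Everything goes in the middle of its place, set down gently and not dropped.

Things in the scene. Friction and masses are not known exactly. Their poses are not given: they have to be found in the camera images.
- heatsink: Bare aluminium heat sink, 90 (x) x 60 (y) x 35 (z) mm, about 0.25 kg: flat plate 8 mm thick on top, seven fins hanging below it that run along x, the outer ones flush with the plate's long sides; two thin dark lines across the plate and four dark screw holes near its short ends. Grip it across the 60 mm (y). Lies fins down on the bench. Origin: centre of its underside, z up.
- relay: Solid-state relay, white plastic block 58 (x) x 45 (y) x 28 (z) mm with sheer sides up to 22 mm, dark terminal strips with brass screws at both short ends, about 0.1 kg. Grip it across the 45 mm (y). It goes flat on the heat sink's plate. Origin: centre of its underside, z up.
- fan: Black axial cooling fan, square frame 60 x 60 x 25 (z) mm with hub and blades, lying flat, about 0.09 kg; x and y along its sides. Either pair of sides may be gripped. Origin: centre of its underside, z up.
- can_large: Large capacitor: upright aluminium can, diameter 52 mm, 70 mm tall (66 mm to the rim, then two brass terminals), about 0.16 kg. Origin: centre of its underside, z up.
- can_small: Small capacitor: upright aluminium can, diameter 32 mm, 50 mm tall (46 mm to the rim, then two brass terminals), about 0.05 kg. Origin: centre of its underside, z up.
- pad_rect: Dark rubber rectangular pad 106 (x) x 76 (y) mm with a white outline 90 x 60 mm, for the heat sink; lies flat on the bench, fixed to it, 3 mm thick; its upper face is at z = 3 mm. Origin: centre of its underside, z up.
- pad_square: Dark rubber square pad 76 x 76 mm with a white outline 60 x 60 mm, for the fan; lies flat on the bench, fixed to it, 3 mm thick; its upper face is at z = 3 mm. Origin: centre of its underside, z up.
- pad_large_round: Dark rubber round pad, diameter 68 mm, with a white circle of 52 mm, for the large can; lies flat on the bench, fixed to it, 3 mm thick; its upper face is at z = 3 mm. Origin: centre of its underside, z up.
- pad_small_round: Dark rubber round pad, diameter 48 mm, with a white circle of 32 mm, for the small can; lies flat on the bench, fixed to it, 3 mm thick; its upper face is at z = 3 mm. Origin: centre of its underside, z up.

How it is judged:
By the outcome, as a careful person would: the job done as asked, in the order asked, and still so for the second after the job is handed in, with the robot touching nothing.
It also fails if it takes over 128 s, if anything falls off the work surface, if the arm or the gripper's body presses on something with over 40 N, if the wrist force passes 120 N, or if a joint passes its speed limit or range.

## Working session

There is one attempt and no reset: what is moved stays moved. The work goes in short steps, Python scripts to look and compute and a shell command to move; the robot and the scene stay as the last step left them, time stands still between calls to the robot, and variables do not carry over. Pictures are saved under pics/ and viewed, at most 14 in all, crops included, and the job is handed in when it is done.

```bash
mkdir -p pics; python3 - <<'E'
from cell import robot
import cv2
for n in("top","scene"):
    f=robot.grab_frame(n); cv2.imwrite(f"pics/{n}0.png",f["img"][:,:,::-1]); print(f["intrinsics"],f["extrinsics"],[k for k in f])
s=robot.observe(); print(s)
E
```

```text
[[403.59319406   0.         278.5371066 ]
 [  0.         403.59319406 210.98806814]
 [  0.           0.           1.        ]] [[-1.54410830e-02  9.96758366e-01 -7.89577913e-02  4.22334768e+02]
 [-9.99782696e-01 -1.42853056e-02  1.51819053e-02 -1.20534350e+00]
 [ 1.40047549e-02  7.91750585e-02  9.96762347e-01  9.90753873e+02]
 [ 0.00000000e+00  0.00000000e+00  0.00000000e+00  1.00000000e+00]] ['img', 'intrinsics', 'extrinsics']
[[385.29115246   0.         277.9414964 ]
 [  0.         385.29115246 208.76410374]
 [  0.           0.           1.        ]] [[-4.72755827e-01 -7.06203620e-01  5.27046843e-01  1.01695259e+03]
 [ 8.81186834e-01 -3.76550895e-01  2.85865681e-01  2.80690995e+02]
 [-3.41941858e-03  5.99571406e-01  8.00313962e-01  8.21197896e+02]
 [ 0.00000000e+00  0.00000000e+00  0.00000000e+00  1.00000000e+00]] ['img', 'intrinsics', 'extrinsics']
{'clock': 0.1, 'joint_pos': array([ 1.29802966e+00,  2.60618425e-01, -1.39257296e-01,  1.17268104e+00,
        2.06341701e-05,  1.57083447e+00]), 'qd': array([-0.00010697, -0.00173907,  0.00317848, -0.00029969, -0.00140972,
       -0.00192973]), 'joint_torque': array([-5.82132125e-04, -4.06506050e+01,  2.54528350e+01,  1.00656878e-02,
       -1.19798665e-04, -4.30635069e-06]), 'tool_pos': array([141.27274905, 505.03913092, 252.5415182 ]), 'ee_rot': array([ 1.35979777e-01,  9.90711222e-01, -8.70641853e-04, -1.29879604e-04]), 'wrist_force': array([ 0.38203952,  0.21037248, -0.07764621]), 'torque': array([ 0.03241058,  0.03508578, -0.0096941 ]), 'grasp_force': 0.0, 'grip_width': 85.39249886289247}
```

View pics/top0.png

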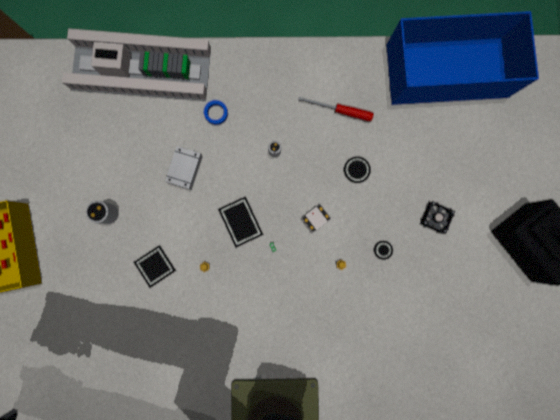

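View pics/scene0.png

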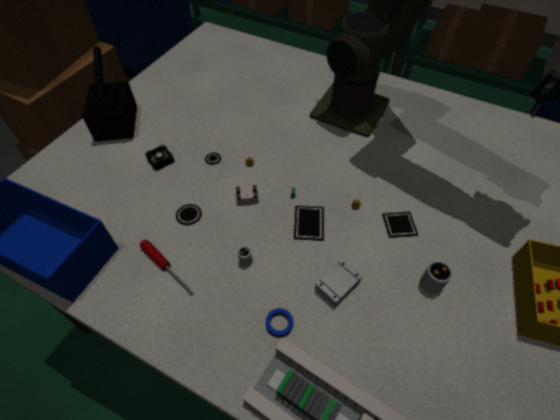

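The top view shows heat sink (184,169), relay (316,218), fan (437,217), large can (97,211), small can (275,149), and pads: rect (240,222), square (155,266), large round (357,169), small round (383,250). The scene view shows them all too. Zooming in for measuring.

```bash
python3 - <<'E'
import cv2,numpy as np
t=cv2.imread("pics/top0.png")
C=dict(hs=(184,169),relay=(316,218),fan=(437,217),canL=(100,211),canS=(275,149),pr=(240,222),ps=(155,266),pL=(357,169),pS=(383,250))
r=[cv2.resize(t[y-25:y+25,x-25:x+25],(200,200),interpolation=cv2.INTER_NEAREST) for x,y in C.values()]
s=cv2.imread("pics/scene0.png")
r+=[cv2.resize(s[y-25:y+25,x-25:x+25],(200,200),interpolation=cv2.INTER_NEAREST) for x,y in [(338,282),(247,192),(437,277)]]
cv2.imwrite("pics/m0.png",np.vstack([np.hstack(r[i:i+4]) for i in (0,4,8)]))
g=cv2.cvtColor(t,cv2.COLOR_BGR2GRAY)
for k in("hs","relay","pr"): 
    x,y=C[k]; print(k); print(g[y-24:y+25:3,x-24:x+25:2])
E
```

```text
hs
[[155 154 152 151 150 154 154 153 152 156 152 153 151 153 152 155 150 153
  151 151 155 153 154 153 152]
 [153 152 152 152 153 151 153 154 157 138 134 153 148 149 150 152 151 150
  153 153 155 154 155 153 151]
 [149 147 152 150 155 147 149 140 123 117 112 155 160 164 160 162 160 141
  141 150 153 157 154 152 154]
 [150 150 150 151 155 151 149 159 157 159 154 143 123 126 138 149 157 115
  113 158  99 137 153 148 154]
 [152 153 151 151 151 149 150 158 159 159 159 160 161 159 161 155 135 119
  123 123  65 113 152 153 153]
 [150 153 150 153 151 148 156 156 159 156 159 161 161 161 162 164 161 161
  159 101  75 142 153 155 153]
 [151 151 149 152 151 147 155 157 158 155 158 162 162 164 164 162 159 161
  150  68 114 151 153 153 153]
 [151 148 150 152 151 154 156 156 154 155 161 158 161 161 162 161 162 160
   99  77 142 151 153 152 153]
 [154 148 151 145 145 155 158 155 153 157 159 159 158 160 161 157 160 147
   67 114 150 158 156 155 155]
 [160 152 151 149 153 159 155 151 155 159 155 157 159 159 161 160 158 100
   78 140 150 156 154 148 154]
 [150 150 149 126 130 146 148 154 154 156 158 1
[... 3569 characters left out ...]
31  21  19  18  16  15  16  19  19  18
   21  29 103  79  82 148 155]
 [152 151 150 151 149 142  68  99  96  16  13  22  10  17  12  17  21  21
   21  17  43 140  50 117 153]
 [154 154 153 153 146 150 134  46 113  57  19  14  18  12  22  20  16  21
   46  96 128 122  49  68 145]
 [151 153 156 151 150 150 147 102  57 116  30  22  19  11  30  51  88 103
   89  68  63 107 145 154 156]
 [153 150 153 154 149 152 152 144  71  99 103  32  67 116 124  86  54  76
  109 143 156 153 150 154 152]
 [147 148 151 146 150 149 148 149 135  45 123 126  94  57  80 122 149 151
  149 151 152 152 151 152 155]
 [153 150 149 150 146 150 146 153 149 115  43  84 125 142 150 152 154 148
  153 153 152 154 152 151 151]]
```

View pics/m0.png

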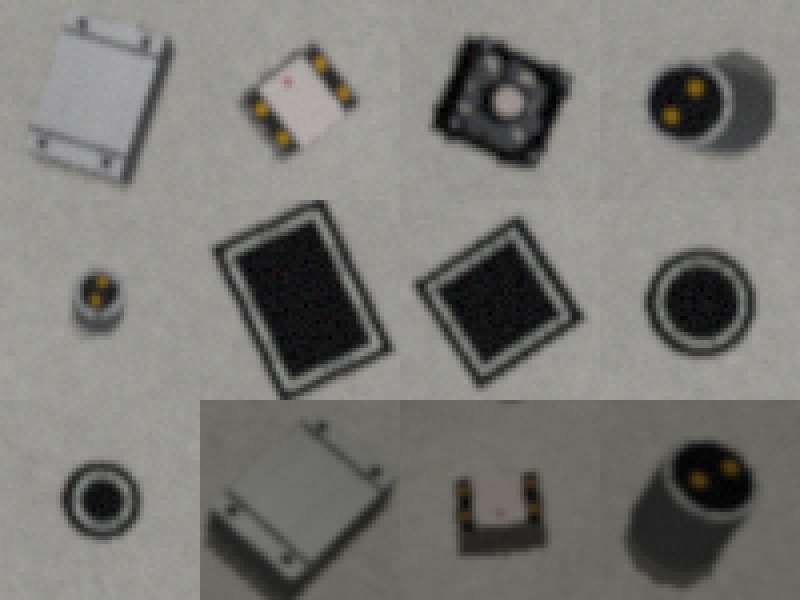

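```bash
cat > h.py <<'E'
from cell import robot
import cv2,numpy as np
def grab(n,save=None):
    f=robot.grab_frame(n)
    if save: cv2.imwrite(f"pics/{save}.png",f["img"][:,:,::-1])
    return f
def cast(f,px,z):
    px=np.atleast_2d(np.asarray(px,float)); K,T=f["intrinsics"],f["extrinsics"]
    d=np.c_[(px-K[:2,2])/K[[0,1],[0,1]],np.ones(len(px))]*[1,-1,-1]@T[:3,:3].T
    o=T[:3,3]; return (o+d*((z-o[2])/d[:,2])[:,None])[:,:2]
def blob(f,cond,seed,r):
    "contour (mm-ready px) of the blob of mask nearest seed, filled"
    x,y=map(int,seed); m=np.zeros(cond.shape,np.uint8); m[y-r:y+r+1,x-r:x+r+1]=cond[y-r:y+r+1,x-r:x+r+1]
    cs,_=cv2.findContours(m,cv2.RETR_EXTERNAL,cv2.CHAIN_APPROX_NONE)
    return max(cs,key=cv2.contourArea)
def local(im,seed,r,dark=True):
    "weighted centroid of darkness about seed"
    x,y=np.round(seed).astype(int); w=im[y-r:y+r+1,x-r:x+r+1].astype(float)
    w=(np.median(w)-w) if dark else (w-np.median(w)); w=np.clip(w,0,None)
    Y,X=np.mgrid[y-r:y+r+1,x-r:x+r+1]; return [(w*X).sum()/w.sum(),(w*Y).sum()/w.sum()]
def up(im): return cv2.resize(im,None,fx=4,fy=4,interpolation=cv2.INTER_CUBIC)
def centre_rect(f,cond,seed,r,z):
    "min-area rect on an upsampled mask -> world centre, sizes, angles"
    u=(cv2.resize(cond.astype(np.float32),None,fx=1,fy=1)>.5)
    c=blob(f,u,seed,r)[:,0]; return c
E
python3 - <<'E'
from h import *
f=grab("top"); img=f["img"]
g4=up(cv2.cvtColor(img,cv2.COLOR_RGB2GRAY)); hsv4=cv2.cvtColor(up(img),cv2.COLOR_RGB2HSV)
un=lambda c:(np.asarray(c,float)+.5)/4-.5
S=lambda p:((p[0]+.5)*4,(p[1]+.5)*4)
def rect(name,thr,seed,r,z):
    c=un(blob(f,g4<thr,S(seed),r*4)[:,0]); w=cast(f,c,z).astype(np.float32)
    (cx,cy),(a,b),an=cv2.minAreaRect(w); m=cv2.moments(w); (ex,ey),er=cv2.minEnclosingCircle(w)
    ang=an if a>b else an+90
    A=abs(cv2.contourArea(w))
    print(name,"rect c %.1f %.1f size %.1f %.1f longang %.1f | mom %.1f %.1f eqdiam %.1f"%(cx,cy,a,b,ang,m['m10']/m['m00'],m['m01']/m['m00'],2*(A/np.pi)**.5))
rect("pr",105,(240,222),28,3);rect("ps",105,(155,266),24,3);rect("pL",105,(357,169),18,3);rect("pS",105,(383,250),14,3)
rect("fan",90,(437,217),24,25);rect("canL",60,(97,211),12,66);rect("canS",60,(274,147),7,46)
g=cv2.cvtColor(img,cv2.COLOR_RGB2GRAY)
o=np.array([159,144])
hs=np.array([local(g,np.array(p)/4-.5+o,2) for p in [(81,22),(146,43),(43,143),(107,163)]])
w=cast(f,hs,35); print("hs holes",hs.round(1).tolist(),w.round(1).tolist(),"c",w.mean(0)); d=w[:2].mean(0)-w[2:].mean(0); e=w[0]+w[2]-w[1]-w[3]
print("long",np.hypot(*d),np.degrees(np.arctan2(d[1],d[0])),"short",np.hypot(*e)/2,np.degrees(np.arctan2(e[1],e[0])))
br=cv2.inRange(cv2.cvtColor(img,cv2.COLOR_RGB2HSV),(12,120,70),(35,255,255))
n,_,st,ce=cv2.connectedComponentsWithStats(cv2.inRange(hsv4,(12,130,70),(35,255,255)))
for nm,(x,y),r in(("relay",(316,218),18),("canL",(97,211),12),("canS",(274,147),10)):
  k=[i for i in range(1,n) if st[i,4]>25 and np.hypot(*(un(ce[i])-(x,y)))<r]; z=dict(relay=25,canL=70,canS=50)[nm]
  w=cast(f,un(ce[k]),z); print(nm,st[k,4],w.round(1).tolist(),"mean",w.mean(0).round(1))
u=un(blob(f,(g4>120),S((437,217)),20)[:,0]); print("fan hub",cast(f,u,25).mean(0))
E
```

```text
pr rect c 476.4 78.1 size 106.8 77.1 longang 24.3 | mom 476.3 78.2 eqdiam 100.8
ps rect c 371.6 286.4 size 77.2 77.4 longang 122.8 | mom 371.5 286.4 eqdiam 85.6
pL rect c 601.4 -211.7 size 67.7 68.5 longang 114.6 | mom 601.6 -211.9 eqdiam 67.9
pS rect c 401.6 -269.7 size 48.6 47.5 longang 89.1 | mom 402.0 -269.9 eqdiam 48.1
fan rect c 478.5 -397.0 size 70.9 68.2 longang 65.0 | mom 478.6 -397.1 eqdiam 74.1
canL rect c 501.0 401.7 size 40.4 39.5 longang 89.2 | mom 501.0 401.5 eqdiam 39.8
canS rect c 650.6 -7.8 size 19.2 15.3 longang 70.6 | mom 651.1 -7.9 eqdiam 15.1
hs holes [[179.0, 149.9], [194.8, 154.8], [169.5, 178.6], [185.4, 183.5]] [[648.3, 220.4], [636.0, 182.8], [579.2, 242.8], [566.8, 204.9]] c [607.59615261 212.72295248]
long 72.65866564252947 -17.844674509245277 short 39.69479091903165 71.88755026690193
relay [144 134 172 152] [[503.3, -117.2], [485.5, -130.4], [476.4, -80.9], [458.8, -93.8]] mean [ 481.  -105.6]
canL [213 201] [[509.2, 394.7], [493.2, 407.9]] mean [501.2 401.3]
canS [ 97 108] [[655.7, -9.9], [645.3, -5.7]] mean [650.5  -7.8]
fan hub [ 478.74822122 -402.05020454]
```

```bash
python3 - <<'E'
from h import *
f=grab("scene"); img=f["img"]; un=lambda c:(np.asarray(c,float)+.5)/4-.5
g4=up(cv2.cvtColor(img,cv2.COLOR_RGB2GRAY)); hsv4=cv2.cvtColor(up(img),cv2.COLOR_RGB2HSV)
S=lambda p:((p[0]+.5)*4,(p[1]+.5)*4)
for nm,p,r in(("pr",(309,222),25),("ps",(400,223),22),("pL",(189,214),17),("pS",(213,158),12)):
    x,y=p; loc=g4[4*(y-r):4*(y+r),4*(x-r):4*(x+r)]; bg=np.percentile(loc,85); thr=(bg+15)/2*1.15
    w=cast(f,un(blob(f,g4<thr,S(p),r*4)[:,0]),3).astype(np.float32)
    m=cv2.moments(w); print(nm,bg,[m['m10']/m['m00'],m['m01']/m['m00']],cv2.minAreaRect(w))
n,_,st,ce=cv2.connectedComponentsWithStats(cv2.inRange(hsv4,(10,110,50),(35,255,255)))
for nm,(x,y),r,z in(("relay",(247,192),15,25),("canL",(437,270),14,70),("canS",(245,252),9,50)):
  k=[i for i in range(1,n) if st[i,4]>20 and np.hypot(*(un(ce[i])-(x,y)))<r]
  w=cast(f,un(ce[k]),z); print(nm,st[k,4],w.round(1).tolist(),"mean",w.mean(0).round(1))
g=cv2.cvtColor(img,cv2.COLOR_RGB2GRAY); o=np.array([313,257])
hs=np.array([local(g,np.array(p)/4-.5+o,2) for p in [(120,29),(175,71),(32,94),(88,157)]])
w=cast(f,hs,35); print("hs",w.round(1).tolist(),w.mean(0))
u=un(blob(f,(g4>95),S((159,156)),20)[:,0]); print("fan hub",u.mean(0),cast(f,u,25).mean(0))
print(robot.tcp_to_tips)
E
```

```text
pr 107.0 [478.91902789542377, 79.16750778514454] ((479.1376953125, 78.83041381835938), (109.46922302246094, 77.62713623046875), 24.157957077026367)
ps 109.0 [374.29595463608706, 287.3783815247608] ((374.3573913574219, 287.2844543457031), (79.45278930664062, 78.36360168457031), 32.615150451660156)
pL 108.0 [604.3941974880348, -211.19746874132153] ((604.5083618164062, -211.0937042236328), (70.43534851074219, 68.90465545654297), 62.83586883544922)
pS 105.0 [404.9901082176438, -269.11378088008047] ((405.0169677734375, -269.5198974609375), (51.2232551574707, 48.327857971191406), 55.65959930419922)
relay [69 75 78 71] [[458.6, -94.8], [485.4, -131.1], [476.8, -81.2], [503.7, -118.4]] mean [ 481.2 -106.4]
canL [149 155] [[494.7, 409.0], [510.6, 395.5]] mean [502.7 402.2]
canS [59 38] [[647.0, -5.4], [658.7, -9.7]] mean [652.8  -7.5]
hs [[569.2, 205.5], [581.0, 243.1], [631.5, 179.6], [649.9, 220.9]] [607.89796498 212.29810586]
fan hub [158.61607143 154.30357143] [ 481.56324301 -401.27806582]
22.0
```

```bash
python3 -m handwheel '{"linear":[[40,-25,-10],[85,-53,-20],[130,-81,-30],[175,-110,-40],[220,-138,-50],[265,-166,-60],[310,-194,-70],[355,-223,-80],[400,-251,-90],[435,-273,-98],[460,-288,-100],[466.9,-292.6,-100]],"turn":[0,0,0,-0.01,-0.02,-0.03,-0.04,-0.04,-0.04,-0.04,-0.04,-0.04],"jaw":[85,85,85,85,85,85,85,85,85,85,85,85]}' 40
python3 -m handwheel '{"linear":[[0,0,-20],[0,0,-45],[0,0,-70],[0,0,-95],[0,0,-110],[0,0,-120],[0,0,-126],[0,0,-126],[0,0,-126]],"turn":[0,0,0,0,0,0,0,0,0],"jaw":[85,85,85,85,85,85,85,85,85]}' 40
```

```text
clock: 1.4
tool_pos: [612.1, 209.7, 151.6]
ee_rot: [0.158, 0.987, -0.001, 0.001]
wrist_force: [-0.7, 0.5, -0.2]
grip_width: 84.8
grasp_force: 0.0
clock: 2.3
tool_pos: [608.9, 213.3, 28.1]
ee_rot: [0.156, 0.988, 0.0, 0.001]
wrist_force: [-0.0, 0.3, 0.5]
grip_width: 85.0
grasp_force: 0.0
```

```bash
python3 -m handwheel '{"linear":[[0,0,0],[0,0,0],[0,0,0],[0,0,0],[0,0,0],[0,0,0],[0,0,0],[0,0,0]],"turn":[0,0,0,0,0,0,0,0],"jaw":[75,65,60,55,55,55,55,55]}' 50
python3 - <<'E'
from h import *
f=grab("top","t1")["img"][130:210,140:240]; s=grab("scene","s1")["img"][235:335,290:390]
cv2.imwrite("pics/m1.png",np.hstack([cv2.resize(f[:, :],(400,320)),cv2.resize(s,(320,320))])[:,:,::-1]); o=robot.observe(); print(o["tool_pos"],o["grip_width"],o["grasp_force"],o["wrist_force"])
E
```

```text
clock: 3.1
tool_pos: [608.9, 213.1, 28.2]
ee_rot: [0.156, 0.988, 0.0, 0.001]
wrist_force: [-0.9, -0.9, 5.8]
grip_width: 58.8
grasp_force: 55.9
[608.8975478  213.11989429  28.20992288] 59.24105851449274 55.93064457178116 [-0.53824035 -0.34760508  5.85011392]
```

View pics/m1.png

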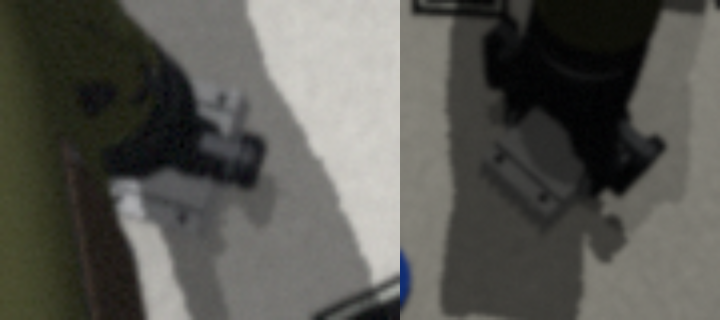

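The heat sink sits between the fingers (width 59 mm, 56 N). Lifting and carrying it.

```bash
python3 -m handwheel '{"linear":[[0,0,5],[0,0,20],[0,0,40],[0,0,55],[-10,-10,60],[-30,-30,60],[-50,-51,60],[-70,-72,60],[-90,-93,60],[-110,-113,60],[-124,-128,60],[-130.7,-134.4,60]],"turn":[0,0,0,0,0.07,0.17,0.27,0.37,0.47,0.57,0.67,0.736],"jaw":[55,55,55,55,55,55,55,55,55,55,55,55]}' 50
python3 -m handwheel '{"linear":[[0,0,0],[0,0,-15],[0,0,-30],[0,0,-42],[0,0,-48],[0,0,-51],[0,0,-53],[0,0,-54],[0,0,-54],[0,0,-54]],"turn":[0,0,0,0,0,0,0,0,0,0],"jaw":[55,55,55,55,55,55,55,55,55,55]}' 50
python3 -c "
from cell import robot
o=robot.observe(); print(o['tool_pos'],o['grip_width'],o['wrist_force'],o['ee_rot'])"
```

```text
clock: 4.4
tool_pos: [474.6, 77.1, 86.7]
ee_rot: [-0.211, 0.977, -0.0, -0.002]
wrist_force: [-0.4, -0.1, -2.8]
grip_width: 59.3
grasp_force: 55.2
clock: 5.4
tool_pos: [478.0, 78.6, 33.7]
ee_rot: [-0.21, 0.978, -0.0, 0.0]
wrist_force: [-0.1, -0.2, -2.3]
grip_width: 58.6
grasp_force: 55.2
[477.98976203  78.64187088  33.67453976] 58.61077434736342 [-0.09835097 -0.20792414 -2.27204422] [-2.09963302e-01  9.77709186e-01 -3.52168702e-06  3.99092438e-04]
```

```bash
python3 -m handwheel '{"linear":[[0,0,-1],[0,0,-1.7],[0,0,-2.2],[0,0,-2.5],[0,0,-2.5]],"turn":[0,0,0,0,0],"jaw":[55,55,55,55,55]}' 50
python3 - <<'E'
from h import *
f=grab("top","t2")["img"][180:260,190:290]; s=grab("scene","s2")["img"][180:260,265:365]
cv2.imwrite("pics/m2.png",np.hstack([cv2.resize(f,(400,320)),cv2.resize(s,(400,320))])[:,:,::-1]); o=robot.observe(); print(o["tool_pos"],o["grip_width"],o["grasp_force"],o["wrist_force"])
E
```

```text
clock: 5.9
tool_pos: [477.7, 78.5, 31.2]
ee_rot: [-0.21, 0.978, 0.0, 0.0]
wrist_force: [-2.4, -1.0, 5.2]
grip_width: 59.2
grasp_force: 55.9
[477.68460059  78.56285739  31.19328532] 59.34332228441879 55.967559814453125 [-2.77066657 -0.73907086  4.90575626]
```

View pics/m2.png

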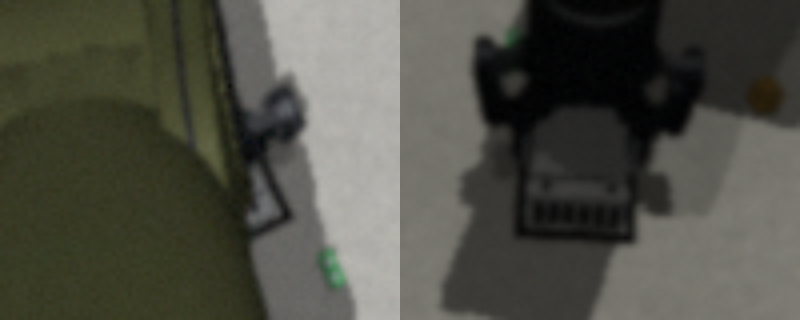

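It has touched down on the pad, looking centred (scene crop, base edge around (575,232) within the dark border). Releasing and backing off towards the square-pad side to look.

```bash
python3 -m handwheel '{"linear":[[0,0,0],[0,0,0],[0,0,0],[0,0,0],[0,0,0],[0,0,15],[0,0,45],[0,0,85],[-10,-40,120],[-20,-80,130],[-20,-120,130],[-20,-160,130]],"turn":[0,0,0,0,0,0,0,0,0,0,0,0],"jaw":[62,68,76,85,85,85,85,85,85,85,85,85]}' 50
python3 - <<'E'
from h import *
f=grab("top","t3")["img"][180:260,190:290]; s=grab("scene","s3")["img"][180:260,265:365]
cv2.imwrite("pics/m3.png",np.hstack([cv2.resize(f,(400,320),interpolation=0),cv2.resize(s,(400,320),interpolation=0)])[:,:,::-1]); print(robot.observe()["tool_pos"])
E
```

```text
clock: 7.2
tool_pos: [457.7, -82.8, 161.8]
ee_rot: [-0.21, 0.978, -0.0, 0.001]
wrist_force: [1.2, 0.3, -0.6]
grip_width: 85.1
grasp_force: 0.0
[457.88806793 -85.2938223  161.22719914]
```

View pics/m3.png

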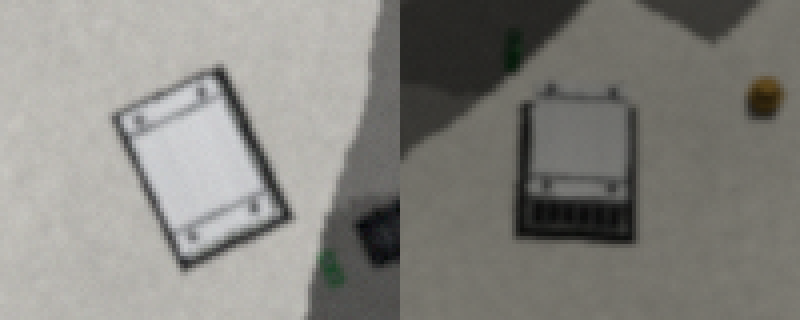

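The top crop shows the heat sink on the pad with plate holes at (140,122), (203,92), (192,234), (256,205), apparently square with an even border. I'll measure it against the pad.

```bash
python3 - <<'E'
from h import *
for n,ps,o,off in(("top",[(140,122),(203,92),(192,234),(256,205)],(190,180),0),("scene",[(151,90),(215,92),(146,185),(212,188)],(265,180),0)):
    f=grab(n); g=cv2.cvtColor(f["img"],cv2.COLOR_RGB2GRAY)
    h=np.array([local(g,np.array(p)/4-.5+o,1) for p in ps]); w=cast(f,h,38); m=np.array(ps)/4-.5+o
    d=w[:2].mean(0)-w[2:].mean(0); print(n,w.mean(0),cast(f,m,38).mean(0),np.hypot(*d),np.degrees(np.arctan2(*d[::-1])))
E
```

```text
top [476.6802353   78.70404778] [477.15996566  78.12859787] 75.1279450694904 24.0616602931264
scene [478.06299531  79.02850517] [477.80016544  79.15816682] 73.14207245405049 -155.94111596540228
```

```bash
python3 -m handwheel '{"linear":[[2,-2,0],[5,-5,0],[8,-8,0],[12,-12,0],[16,-16,0],[20,-20,0],[24,-23,0],[24.5,-23.9,-5],[24.5,-23.9,-15],[24.5,-23.9,-30],[24.5,-23.9,-45],[24.5,-23.9,-60]],"turn":[-0.12,-0.25,-0.38,-0.51,-0.64,-0.77,-0.9,-1.03,-1.16,-1.28,-1.356,-1.356],"jaw":[85,85,85,85,85,85,85,80,75,70,70,70]}' 30
python3 -m handwheel '{"linear":[[0,0,-20],[0,0,-40],[0,0,-55],[0,0,-67],[0,0,-73],[0,0,-75.3],[0,0,-75.3],[0,0,-75.3]],"turn":[0,0,0,0,0,0,0,0],"jaw":[70,70,70,70,70,70,70,70]}' 30
python3 - <<'E'
from h import *
s=grab("scene","s4")["img"][150:230,200:300]; o=robot.observe(); print(o["tool_pos"],o["ee_rot"],o["wrist_force"])
f=grab("top","t4")["img"][180:260,270:370]
cv2.imwrite("pics/m4.png",np.hstack([cv2.resize(f,(400,320)),cv2.resize(s,(400,320))])[:,:,::-1])
E
```

```text
clock: 8.6
tool_pos: [482.1, -103.5, 100.0]
ee_rot: [0.449, 0.893, 0.0, -0.0]
wrist_force: [0.7, -0.0, -0.4]
grip_width: 69.6
grasp_force: 0.0
clock: 9.4
tool_pos: [482.7, -105.1, 26.0]
ee_rot: [0.449, 0.893, 0.0, 0.0]
wrist_force: [0.1, -0.3, 0.1]
grip_width: 70.3
grasp_force: 0.0
[ 482.77675004 -105.2614617    26.11724055] [4.49564947e-01 8.93247417e-01 1.86821077e-04 6.12702718e-04] [ 0.16078541 -0.09734106 -0.63371012]
```

View pics/m4.png

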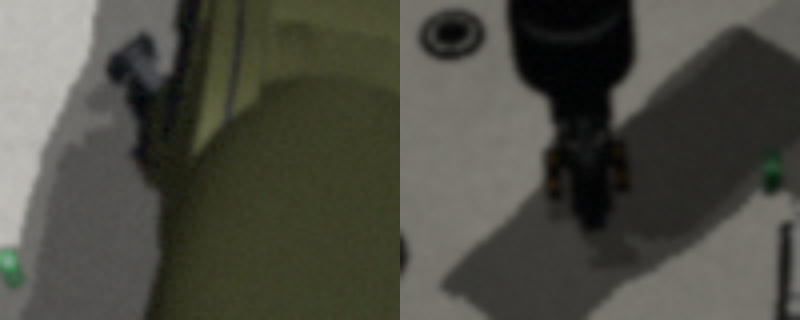

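The scene crop shows the fingers either side of the relay, with the terminal strips symmetric at (553,175) and (620,165). Gripping and carrying.

```bash
python3 -m handwheel '{"linear":[[0,0,0],[0,0,0],[0,0,0],[0,0,0],[0,0,0],[0,0,0],[0,0,0],[0,0,5],[0,0,20],[0,0,45],[0,0,70],[0,0,80]],"turn":[0,0,0,0,0,0,0,0,0,0,0,0],"jaw":[60,50,44,40,40,40,40,40,40,40,40,40]}' 35
python3 -m handwheel '{"linear":[[0,8,0],[0,24,0],[0,42,0],[-1,60,0],[-1,78,0],[-1,96,0],[-2,114,0],[-2,132,0],[-3,150,0],[-4,168,0],[-4.4,180,0],[-4.4,183.9,0]],"turn":[0.06,0.18,0.3,0.42,0.54,0.67,0.8,0.93,1.06,1.19,1.31,1.355],"jaw":[40,40,40,40,40,40,40,40,40,40,40,40]}' 35
python3 -m handwheel '{"linear":[[0,0,0],[0,0,-10],[0,0,-20],[0,0,-29],[0,0,-35],[0,0,-38],[0,0,-39],[0,0,-39]],"turn":[0,0,0,0,0,0,0,0],"jaw":[40,40,40,40,40,40,40,40]}' 35
python3 -c "
from cell import robot
o=robot.observe(); print(o['tool_pos'],o['grip_width'],o['wrist_force'],o['ee_rot'])"
```

```text
clock: 10.7
tool_pos: [483.4, -105.6, 107.4]
ee_rot: [0.45, 0.893, 0.0, 0.001]
wrist_force: [0.3, 0.0, -1.5]
grip_width: 44.3
grasp_force: 36.1
clock: 11.9
tool_pos: [477.1, 79.7, 104.8]
ee_rot: [-0.212, 0.977, 0.0, -0.001]
wrist_force: [0.2, -0.9, -1.0]
grip_width: 44.6
grasp_force: 36.1
clock: 12.7
tool_pos: [477.8, 78.5, 66.5]
ee_rot: [-0.209, 0.978, -0.0, 0.0]
wrist_force: [-0.3, 0.3, -0.5]
grip_width: 44.4
grasp_force: 36.1
[477.84962432  78.53050846  66.47337512] 44.445979470197756 [-0.27909893  0.33555279 -0.45522844] [-2.09443664e-01  9.77820715e-01 -1.22082325e-05  2.43486375e-05]
```

```bash
python3 -m handwheel '{"linear":[[0,0,-1],[0,0,-1.6],[0,0,-2],[0,0,-2.3],[0,0,-2.5],[0,0,-2.5]],"turn":[0,0,0,0,0,0],"jaw":[40,40,40,40,40,40]}' 35

```

```text
clock: 13.3
tool_pos: [477.7, 78.6, 64.0]
ee_rot: [-0.21, 0.978, 0.0, 0.0]
wrist_force: [-0.0, 1.3, -1.5]
grip_width: 44.3
grasp_force: 36.1
```

```bash
python3 -m handwheel '{"linear":[[0,0,-0.2],[0,0,-0.4],[0,0,-0.4],[0,0,-0.4]],"turn":[0,0,0,0],"jaw":[40,40,40,40]}' 35

```

```text
clock: 13.7
tool_pos: [477.8, 78.6, 63.9]
ee_rot: [-0.21, 0.978, 0.0, 0.0]
wrist_force: [-1.9, 0.1, 5.5]
grip_width: 44.4
grasp_force: 36.6
```

```bash
python3 -m handwheel '{"linear":[[0,0,0],[0,0,0],[0,0,0],[0,0,0],[0,0,0],[0,0,15],[0,0,40],[0,0,70],[0,-20,95],[0,-60,100],[0,-110,100],[0,-160,100]],"turn":[0,0,0,0,0,0,0,0,0,0,0,0],"jaw":[47,52,60,70,75,75,75,75,85,85,85,85]}' 35
python3 - <<'E'
from h import *
f=grab("top","t5"); s=grab("scene","s5")
a=f["img"][180:260,190:290];b=s["img"][180:260,265:365]
cv2.imwrite("pics/m5.png",np.hstack([cv2.resize(a,(400,320),interpolation=0),cv2.resize(b,(400,320),interpolation=0)])[:,:,::-1])
un=lambda c:(np.asarray(c,float)+.5)/4-.5
for F,(x,y),lo in((f,(240,221),70),(s,(309,212),50)):
  n,_,st,ce=cv2.connectedComponentsWithStats(cv2.inRange(cv2.cvtColor(up(F["img"]),cv2.COLOR_RGB2HSV),(10,120,lo),(35,255,255)))
  k=[i for i in range(1,n) if st[i,4]>20 and np.hypot(*(un(ce[i])-(x,y)))<22]
  w=cast(F,un(ce[k]),38+27); print(st[k,4],w.round(1).tolist(),w.mean(0).round(1))
E
```

```text
clock: 14.9
tool_pos: [478.1, -82.7, 164.2]
ee_rot: [-0.21, 0.978, -0.0, 0.001]
wrist_force: [0.6, -0.3, -0.1]
grip_width: 84.9
grasp_force: 0.0
[172 192 184 168] [[501.8, 77.7], [492.9, 98.0], [460.3, 59.6], [451.5, 79.6]] [476.6  78.7]
[ 54  60 106 114] [[462.3, 59.9], [453.7, 80.2], [503.7, 78.3], [494.6, 98.1]] [478.6  79.1]
```

View pics/m5.png

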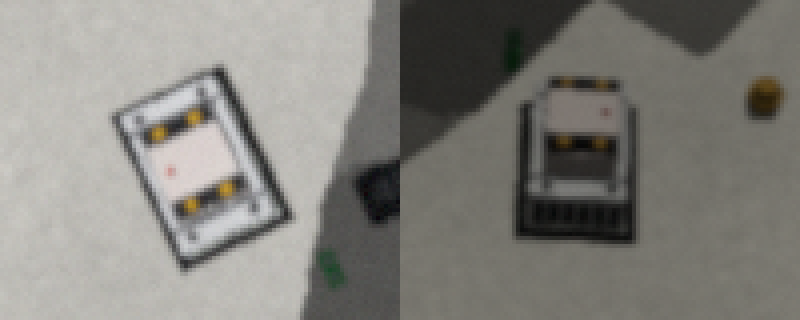

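Top crop shows the relay square and centred on the plate. Measured, it is within about 0.6 mm of the heat sink centre. Fan next.

```bash
python3 -m handwheel '{"linear":[[0,-20,0],[0,-50,0],[1,-85,0],[1,-120,0],[1,-155,0],[1,-190,0],[2,-225,0],[2,-260,0],[2,-290,-10],[2.4,-310,-20],[2.4,-318,-30],[2.4,-320.3,-40]],"turn":[-0.07,-0.15,-0.23,-0.31,-0.39,-0.47,-0.55,-0.63,-0.71,-0.79,-0.859,-0.859],"jaw":[85,85,85,85,85,85,85,85,85,85,85,85]}' 30
python3 -m handwheel '{"linear":[[0,0,-15],[0,0,-35],[0,0,-55],[0,0,-75],[0,0,-88],[0,0,-95],[0,0,-98],[0,0,-98],[0,0,-98]],"turn":[0,0,0,0,0,0,0,0,0],"jaw":[85,85,85,85,85,85,85,85,85]}' 30
python3 - <<'E'
from h import *
s=grab("scene","s6")["img"][115:195,110:210]; o=robot.observe(); print(o["tool_pos"],o["ee_rot"],o["wrist_force"])
f=grab("top","t6")["img"][180:260,390:490]
cv2.imwrite("pics/m6.png",np.hstack([cv2.resize(f,(400,320)),cv2.resize(s,(400,320))])[:,:,::-1])
E
```

```text
clock: 16.2
tool_pos: [480.5, -402.1, 122.7]
ee_rot: [0.217, 0.976, 0.0, -0.0]
wrist_force: [0.4, -0.3, 0.2]
grip_width: 85.0
grasp_force: 0.0
clock: 17.1
tool_pos: [480.7, -402.1, 26.4]
ee_rot: [0.217, 0.976, -0.0, 0.001]
wrist_force: [0.6, 0.1, -0.8]
grip_width: 85.1
grasp_force: 0.0
[ 480.7676269  -402.22123715   26.55872071] [ 2.16612840e-01  9.76257173e-01 -4.21802578e-04  7.95115231e-04] [0.20079483 0.40318478 0.70254553]
```

View pics/m6.png

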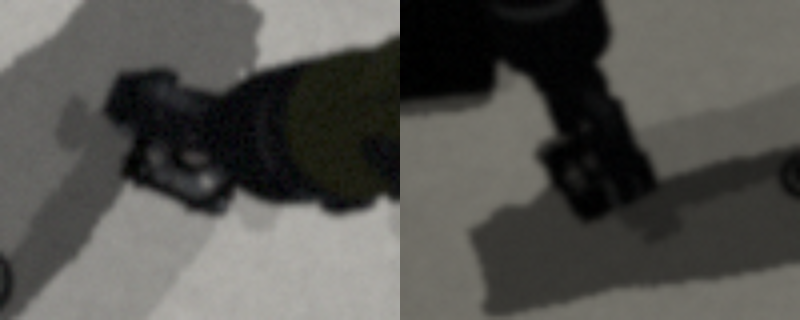

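The fan lies between the fingers; both crops show it clear and square. Gripping and carrying.

```bash
python3 -m handwheel '{"linear":[[0,0,0],[0,0,0],[0,0,0],[0,0,0],[0,0,0],[0,0,0],[0,0,0],[0,0,5],[0,0,20],[0,0,45],[0,0,75],[0,0,100]],"turn":[0,0,0,0,0,0,0,0,0,0,0,0],"jaw":[75,66,60,55,55,55,55,55,55,55,55,55]}' 35
python3 -m handwheel '{"linear":[[-1,10,0],[-5,35,5],[-10,65,5],[-15,100,5],[-20,135,5],[-25,170,5],[-30,205,5],[-35,240,5],[-40,275,5],[-45,310,5],[-50,345,5],[-55,380,5]],"turn":[0,-0.05,-0.1,-0.15,-0.2,-0.25,-0.3,-0.35,-0.4,-0.45,-0.5,-0.564],"jaw":[55,55,55,55,55,55,55,55,55,55,55,55]}' 35
python3 -m handwheel '{"linear":[[-6,35,0],[-12,70,0],[-18,105,0],[-24,140,0],[-30,175,0],[-36,210,0],[-42,245,0],[-47,275,0],[-51,297,0],[-52.1,306,0],[-52.1,308.6,0],[-52.1,308.6,0]],"turn":[0,0,0,0,0,0,0,0,0,0,0,0],"jaw":[55,55,55,55,55,55,55,55,55,55,55,55]}' 35
python3 -m handwheel '{"linear":[[0,0,-20],[0,0,-45],[0,0,-70],[0,0,-88],[0,0,-96],[0,0,-99],[0,0,-100],[0,0,-100],[0,0,-100]],"turn":[0,0,0,0,0,0,0,0,0],"jaw":[55,55,55,55,55,55,55,55,55]}' 35
```

```text
clock: 18.4
tool_pos: [480.0, -401.3, 126.3]
ee_rot: [0.217, 0.976, 0.0, -0.0]
wrist_force: [0.5, 0.2, -1.4]
grip_width: 59.0
grasp_force: 38.8
clock: 19.6
tool_pos: [423.2, -19.9, 129.4]
ee_rot: [0.481, 0.877, -0.0, -0.001]
wrist_force: [0.0, 0.3, -1.7]
grip_width: 59.1
grasp_force: 38.8
clock: 20.8
tool_pos: [372.5, 286.2, 130.0]
ee_rot: [0.48, 0.877, -0.001, -0.0]
wrist_force: [0.6, 0.8, -1.6]
grip_width: 59.1
grasp_force: 38.8
clock: 21.7
tool_pos: [373.7, 287.3, 31.4]
ee_rot: [0.48, 0.877, 0.001, 0.0]
wrist_force: [1.5, -0.2, -2.0]
grip_width: 59.3
grasp_force: 38.7
```

```bash
python3 -m handwheel '{"linear":[[-0.3,-0.2,-0.8],[-0.4,-0.3,-1.3],[-0.4,-0.3,-1.7],[-0.4,-0.3,-2],[-0.4,-0.3,-2.2],[-0.4,-0.3,-2.2]],"turn":[0,0,0,0,0,0],"jaw":[55,55,55,55,55,55]}' 35
```

```text
clock: 22.3
tool_pos: [372.7, 286.7, 29.1]
ee_rot: [0.48, 0.877, 0.0, 0.0]
wrist_force: [-1.5, -1.4, 7.4]
grip_width: 59.1
grasp_force: 39.8
```

```bash
python3 -m handwheel '{"linear":[[0,0,0],[0,0,0],[0,0,0],[0,0,0],[0,0,15],[0,0,45],[0,0,80],[0,0,112],[25,22,120],[60,53,120],[95,85,120],[129.3,115.2,120]],"turn":[0,0,0,0,0,0,0,0,0,0,0,0],"jaw":[63,70,80,85,85,85,85,85,85,85,85,85]}' 35
python3 -m handwheel '{"linear":[[0,0,0],[0,0,-20],[0,0,-45],[0,0,-70],[0,0,-90],[0,0,-100],[0,0,-104],[0,0,-104],[0,0,-104]],"turn":[0,0,0,0,0,0,0,0,0],"jaw":[85,85,85,85,85,85,85,85,85]}' 35
python3 - <<'E'
from h import *
s=grab("scene","s7")["img"][200:320,370:520]; o=robot.observe(); print(o["tool_pos"],o["ee_rot"],o["wrist_force"])
f=grab("top","t7")["img"][170:290,60:210]
cv2.imwrite("pics/m7.png",np.hstack([cv2.resize(f,(400,320)),cv2.resize(s,(400,320))])[:,:,::-1])
E
```

```text
clock: 23.5
tool_pos: [503.2, 403.0, 148.6]
ee_rot: [0.48, 0.877, 0.0, 0.0]
wrist_force: [-0.3, -0.8, 0.9]
grip_width: 84.5
grasp_force: 0.0
clock: 24.4
tool_pos: [502.6, 402.3, 45.5]
ee_rot: [0.48, 0.877, 0.001, 0.0]
wrist_force: [-0.8, 0.4, -0.1]
grip_width: 84.7
grasp_force: 0.0
[502.69830874 402.3591222   45.67759086] [4.79776623e-01 8.77389948e-01 1.04352824e-03 4.27470256e-04] [0.30100491 0.39802712 0.27963941]
```

View pics/m7.png

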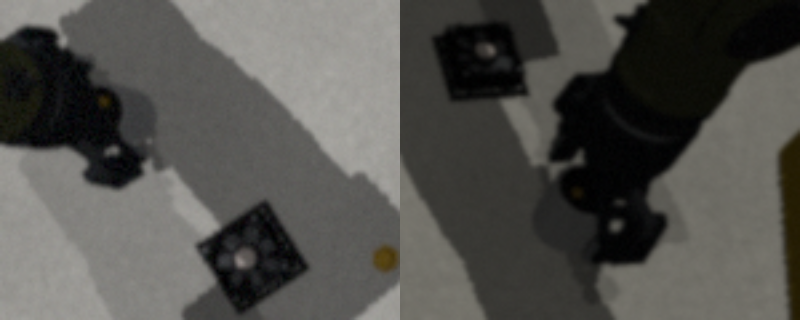

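The fan sits on its pad (crop (250,258)) and the large can is between the fingers. Gripping the can and carrying it.

```bash
python3 -m handwheel '{"linear":[[0,0,0],[0,0,0],[0,0,0],[0,0,0],[0,0,0],[0,0,0],[0,0,0],[0,0,0],[0,0,5],[0,0,20],[0,0,50],[0,0,80]],"turn":[0,0,0,0,0,0,0,0,0,0,0,0],"jaw":[75,65,55,50,45,45,45,45,45,45,45,45]}' 35
python3 -m handwheel '{"linear":[[2,-10,5],[6,-35,15],[11,-65,20],[16,-95,20],[21,-125,20],[26,-155,20],[31,-185,20],[36,-215,20],[41,-245,20],[46,-275,20],[51,-305,20],[56,-335,20]],"turn":[0,0,0,0,0,0,0,0,0,0,0,0],"jaw":[45,45,45,45,45,45,45,45,45,45,45,45]}' 35
python3 -m handwheel '{"linear":[[5,-30,0],[10,-60,0],[15,-90,0],[20,-120,0],[25,-150,0],[30,-180,0],[35,-210,0],[40,-240,0],[43,-262,0],[44.9,-275,0],[45.1,-278.4,0],[45.1,-278.4,0]],"turn":[0,0,0,0,0,0,0,0,0,0,0,0],"jaw":[45,45,45,45,45,45,45,45,45,45,45,45]}' 35
python3 -m handwheel '{"linear":[[0,0,-15],[0,0,-35],[0,0,-60],[0,0,-80],[0,0,-90],[0,0,-94],[0,0,-95],[0,0,-95],[0,0,-95]],"turn":[0,0,0,0,0,0,0,0,0],"jaw":[45,45,45,45,45,45,45,45,45]}' 35
```

```text
clock: 25.7
tool_pos: [500.7, 400.8, 123.5]
ee_rot: [0.48, 0.877, -0.002, -0.001]
wrist_force: [0.6, 0.0, -1.6]
grip_width: 51.4
grasp_force: 37.0
clock: 26.9
tool_pos: [556.6, 64.9, 142.8]
ee_rot: [0.48, 0.877, -0.001, -0.001]
wrist_force: [-0.3, -0.3, -2.0]
grip_width: 51.3
grasp_force: 37.0
clock: 28.1
tool_pos: [602.3, -211.4, 143.6]
ee_rot: [0.48, 0.877, 0.0, -0.001]
wrist_force: [-0.6, -0.1, -2.2]
grip_width: 51.2
grasp_force: 37.0
clock: 29.0
tool_pos: [603.9, -211.8, 50.6]
ee_rot: [0.48, 0.877, 0.0, 0.001]
wrist_force: [-0.7, 0.7, -1.5]
grip_width: 51.3
grasp_force: 37.0
```

```bash
python3 -m handwheel '{"linear":[[-0.3,0,-0.8],[-0.4,0,-1.3],[-0.4,0,-1.7],[-0.4,0,-2],[-0.4,0,-2.2],[-0.4,0,-2.2]],"turn":[0,0,0,0,0,0],"jaw":[45,45,45,45,45,45]}' 35
```

```text
clock: 29.6
tool_pos: [602.7, -211.8, 47.9]
ee_rot: [0.48, 0.877, -0.0, 0.0]
wrist_force: [-2.4, 1.6, 4.6]
grip_width: 51.2
grasp_force: 37.5
```

```bash
python3 -m handwheel '{"linear":[[0,0,0],[0,0,0],[0,0,0],[0,0,0],[0,0,15],[0,0,40],[0,0,70],[5,20,85],[15,60,85],[26,105,85],[37,150,85],[46,190,85]],"turn":[0,0,0,0,0,0,0,0,0,0,0,0],"jaw":[56,65,76,85,85,85,85,85,85,80,75,70]}' 35
python3 - <<'E'
from h import *
t=grab("top","t8");s=grab("scene","s8"); un=lambda c:(np.asarray(c,float)+.5)/4-.5
print(robot.observe()["tool_pos"])
for F,lo in((t,70),(s,45)):
  K,T=F["intrinsics"],F["extrinsics"]
  def pj(p): c=T[:3,:3].T@(np.array(p)-T[:3,3]); return np.array([K[0,2]+K[0,0]*c[0]/-c[2],K[1,2]-K[1,1]*c[1]/-c[2]])
  n,_,st,ce=cv2.connectedComponentsWithStats(cv2.inRange(cv2.cvtColor(up(F["img"]),cv2.COLOR_RGB2HSV),(10,110,lo),(35,255,255)))
  c=pj((603,-211.6,73)); k=[i for i in range(1,n) if st[i,4]>20 and np.hypot(*(un(ce[i])-c))<15]
  w=cast(F,un(ce[k]),73); print("canL",st[k,4],w.round(1).tolist(),w.mean(0).round(1))
  c=pj((373,287,28)); g4=up(cv2.cvtColor(F["img"],cv2.COLOR_RGB2GRAY)); x,y=((c+.5)*4).astype(int)
  u=un(blob(F,g4>lo+30,(x,y),20)[:,0]); print("hub",cast(F,u,28).mean(0))
a=t["img"][130:290,130:390];b=s["img"][130:290,150:460]
cv2.imwrite("pics/m8.png",np.vstack([cv2.resize(a,(480,295)),cv2.resize(b,(480,248))])[:,:,::-1])
E
```

```text
clock: 30.8
tool_pos: [649.1, -19.6, 132.3]
ee_rot: [0.48, 0.877, 0.0, 0.0]
wrist_force: [0.6, -0.4, 0.5]
grip_width: 69.8
grasp_force: 0.0
[649.79795019 -16.37397852 132.10483436]
canL [313 341] [[609.2, -218.6], [593.2, -205.5]] [ 601.2 -212.1]
hub [371.78746811 285.6334879 ]
canL [149 134] [[595.4, -205.3], [611.2, -218.3]] [ 603.3 -211.8]
hub [374.47679057 286.42945078]
```

View pics/m8.png

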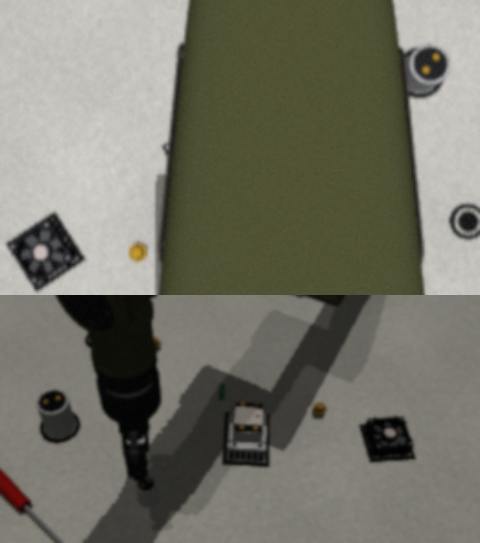

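The fan and large can show on their pads, within about 1 mm by measurement. Now the small can.

```bash
python3 -m handwheel '{"linear":[[3.1,13.9,0],[3.1,13.9,-10],[3.1,13.9,-30],[3.1,13.9,-55],[3.1,13.9,-80],[3.1,13.9,-95],[3.1,13.9,-101],[3.1,13.9,-103],[3.1,13.9,-103],[3.1,13.9,-103]],"turn":[0,0,0,0,0,0,0,0,0,0],"jaw":[70,70,70,70,70,70,70,70,70,70]}' 30
python3 - <<'E'
from h import *
t=grab("top")["img"][110:190,225:325];s=grab("scene")["img"][215:295,195:295]
cv2.imwrite("pics/m9.png",np.hstack([cv2.resize(t,(400,320)),cv2.resize(s,(400,320))])[:,:,::-1]); print(robot.observe()["tool_pos"])
E
```

```text
clock: 31.9
tool_pos: [652.6, -8.0, 30.2]
ee_rot: [0.48, 0.877, 0.0, 0.001]
wrist_force: [-0.1, 0.1, -0.4]
grip_width: 69.6
grasp_force: 0.0
[652.57444907  -7.84156741  30.2738632 ]
```

View pics/m9.png

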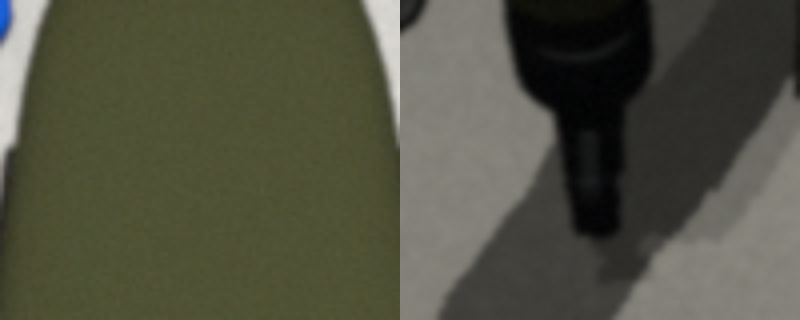

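The gripper hides the can here, so the finger width after closing will tell.

```bash
python3 -m handwheel '{"linear":[[0,0,0],[0,0,0],[0,0,0],[0,0,0],[0,0,0],[0,0,0],[0,0,0],[0,0,0],[0,0,5],[0,0,20],[0,0,50],[0,0,80]],"turn":[0,0,0,0,0,0,0,0,0,0,0,0],"jaw":[60,50,42,35,28,25,25,25,25,25,25,25]}' 25
python3 -m handwheel '{"linear":[[-5,-5,5],[-20,-22,10],[-45,-48,10],[-71,-75,10],[-98,-103,10],[-125,-131,10],[-152,-160,10],[-180,-189,10],[-206,-217,10],[-228,-240,10],[-243,-256,10],[-248.4,-261.9,10]],"turn":[0,0,0,0,0,0,0,0,0,0,0,0],"jaw":[25,25,25,25,25,25,25,25,25,25,25,25]}' 25
python3 -m handwheel '{"linear":[[0,0,-10],[0,0,-30],[0,0,-55],[0,0,-72],[0,0,-80],[0,0,-84],[0,0,-85],[0,0,-85],[0,0,-85]],"turn":[0,0,0,0,0,0,0,0,0],"jaw":[25,25,25,25,25,25,25,25,25]}' 25
```

```text
clock: 33.2
tool_pos: [650.8, -7.7, 109.3]
ee_rot: [0.48, 0.877, -0.001, -0.001]
wrist_force: [1.3, 1.0, -0.8]
grip_width: 31.0
grasp_force: 24.8
clock: 34.4
tool_pos: [400.9, -270.5, 118.6]
ee_rot: [0.481, 0.877, -0.0, -0.001]
wrist_force: [0.7, -0.2, -0.8]
grip_width: 30.9
grasp_force: 24.9
clock: 35.3
tool_pos: [404.0, -269.9, 34.9]
ee_rot: [0.48, 0.877, -0.0, 0.001]
wrist_force: [0.1, 0.2, -0.9]
grip_width: 31.4
grasp_force: 24.9
```

Contact is expected at about z = 33.2.

```bash
python3 -m handwheel '{"linear":[[-0.3,0.2,-0.8],[-0.4,0.2,-1.2],[-0.4,0.2,-1.5],[-0.4,0.2,-1.8],[-0.4,0.2,-2],[-0.4,0.2,-2]],"turn":[0,0,0,0,0,0],"jaw":[25,25,25,25,25,25]}' 25
```

```text
clock: 35.9
tool_pos: [402.9, -269.5, 32.3]
ee_rot: [0.48, 0.877, -0.0, 0.0]
wrist_force: [-1.1, -0.3, 1.2]
grip_width: 31.4
grasp_force: 25.1
```

```bash
python3 -m handwheel '{"linear":[[0,0,0],[0,0,0],[0,0,0],[0,0,0],[0,0,15],[0,0,40],[0,0,75],[0,0,110],[-20,-30,140],[-50,-70,170],[-80,-110,190],[-100,-150,190]],"turn":[0,0,0,0,0,0,0,0,0,0,0,0],"jaw":[36,44,54,64,64,64,64,64,64,64,64,64]}' 25
python3 -m handwheel '{"linear":[[-10,-20,0],[-20,-50,0],[-20,-50,0],[-20,-50,0],[-20,-50,0]],"turn":[0,0,0,0,0],"jaw":[64,64,64,64,64]}' 25
python3 - <<'E'
from h import *
t=grab("top","t10");s=grab("scene","s10"); un=lambda c:(np.asarray(c,float)+.5)/4-.5
for F,lo in((t,70),(s,45)):
  K,T=F["intrinsics"],F["extrinsics"]
  def pj(p): c=T[:3,:3].T@(np.array(p)-T[:3,3]); return np.array([K[0,2]+K[0,0]*c[0]/-c[2],K[1,2]-K[1,1]*c[1]/-c[2]])
  n,_,st,ce=cv2.connectedComponentsWithStats(cv2.inRange(cv2.cvtColor(up(F["img"]),cv2.COLOR_RGB2HSV),(10,110,lo),(35,255,255)))
  for nm,p in(("L",(603,-211.6,73)),("S",(403,-269.5,53)),("relay",(477.7,78.6,65))):
    k=[i for i in range(1,n) if st[i,4]>15 and np.hypot(*(un(ce[i])-pj(p)))<15]
    print(nm,cast(F,un(ce[k]),p[2]).mean(0).round(1),len(k))
a=t["img"][130:290,120:420];b=s["img"][130:290,130:430]
cv2.imwrite("pics/m10.png",np.vstack([cv2.resize(a,(560,299)),cv2.resize(b,(560,299))])[:,:,::-1])
E
```

```text
clock: 37.1
tool_pos: [305.4, -415.9, 224.7]
ee_rot: [0.479, 0.878, -0.001, 0.002]
wrist_force: [1.6, -0.9, -0.4]
grip_width: 63.9
grasp_force: 0.0
clock: 37.6
tool_pos: [285.8, -463.3, 221.4]
ee_rot: [0.48, 0.878, 0.0, -0.0]
wrist_force: [-0.6, 0.6, -0.1]
grip_width: 64.2
grasp_force: 0.0
L [ 601.3 -212. ] 2
S [ 401.7 -269.5] 2
relay [476.6  78.7] 4
L [ 603.3 -211.9] 2
S [ 397.6 -267.1] 1
relay [478.6  79.2] 4
```

View pics/m10.png

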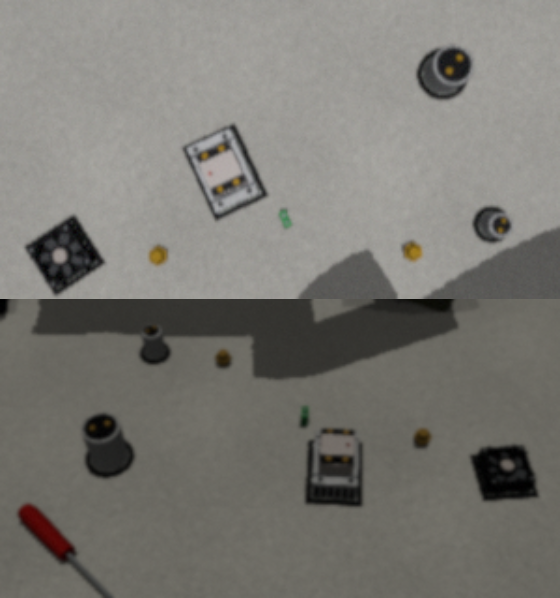

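All five items stand upright in place, and the top-camera centres agree with the pads to within about 1 mm. The arm is clear, so I'm handing in.

```bash
python3 -c "
from cell import robot
print(robot.close_job())"
```

```text
the job is handed in; nothing more can be done
None
```

I handed the job in at about 38 s of the 128 s limit: heat sink on its pad first, the relay then centred on it, and the fan and both cans on their own pads, each measured about 1 mm or less from centre. The hand-in returned no verdict.

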